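Park the lever punch's arm on its ladder rung

TASK

Lift the lever punch's blue arm by its boxwood sleeve until the brass-weighted pawl has flipped past the ladder's middle rung and swung level again above it, then lower the arm gently until the pawl sits on that rung. Prove that it holds by bearing straight down on the sleeve with about 10 newtons (the weight of a kilo) for a second, then let go, leaving the arm parked on the rung. Never strain the ladder, its rungs or its rubber stop with more than about 20 newtons up or down at the sleeve beyond the arm's own weight, never let the arm drop, and leave the things lying around it where they are.

Things in the scene. Friction and masses are not known exactly. Their poses are not given: they have to be found in the camera images.
- punch: lever punch, grey iron, bolted down. Origin on the shelf surface, z up; its y axis runs (seen from above) along the arm from hinge to sleeve, its x axis points to the ladder's side. Base plate x -55 to 55, y -220 to 120, 14 mm high. Hinge posts at y -190, 159 mm high; steel die at y -100; a rubber-topped post at y -40 carries the arm at its lowest
- hinge (a point): centre of the arm's hinge, 130 mm above the shelf; the hinge axis is the punch's x axis
- beam (a joint): angle of the blue arm in rad: 0 lying level on its rest (its start), growing as the sleeve end rises. It falls freely if let go unless the pawl carries it. Mass 0.7 to 1.1 kg, centred some 200 mm from the hinge: lifting at the sleeve takes some 5 to 7 N. 10 N down on the sleeve presses the rung with about 26 N, arm weight included
- grip (a point): centre of the pale boxwood sleeve at the arm's free end: round, 28 mm in diameter, 96 mm long along the arm, 385 mm from the hinge and in line with it (130 mm above the shelf at the start). To its sides nothing taller than 60 mm stands within 60 mm; on one end the arm runs on to the hinge, the other end is free
- pawl: gravity pawl: steel rod 8 mm thick on a pivot (its origin) 240 mm along the arm from the hinge, 22 mm below the arm's centre line. The nose points along its x axis, tip 35 mm from the pivot; a 20 mm brass ball at the other end swings it back level against a stop. Rising, a rung pushes the nose down until it slips past and swings level above; coming down it rests on the rung
- nose (a point): point on the nose's centre line, 28 mm from the pivot, right over the rungs when the pawl is level. Seated, it is 8 mm above the centre of the middle rung, wherever that is clamped. The pawl swings free above the rung once its pivot is about 28 mm above the rung's centre
- ladder: upright yellow ladder, fixed beside the arm, three steel rungs 8 mm thick along y. Origin 128 mm above the shelf; z up, x as the punch's x. The middle rung is clamped by hand anywhere from 7 mm below to 7 mm above the origin (not measured); the others lie 60 mm below and 66 mm above. Its rubber stop over the arm meets it with the pivot about 42 mm above the origin and gives 1 mm for 5 N at the sleeve
- mallet: walnut mallet lying down, round head 54 mm dia x 85 mm, whole length 202 mm; origin on the shelf under it
- grommet_a: brass grommet, flat ring 26 mm dia x 6 mm, lying on the shelf
- grommet_b: brass grommet, the same as the other
- cup: squat terracotta cup 72 mm dia, 60 mm high, standing; origin under its centre
- awl: awl lying down, turned boxwood grip 68 mm and steel spike, whole length 140 mm
- dowel_a: wooden tuning dowel 28 mm dia x 55 mm, standing
- dowel_b: wooden tuning dowel, the same as the other

How it is judged:
On the way, in this order (a step that is already met when the one before it is completed fails the run):
1. the arm is raised until the pawl is past the middle rung and level again above it (z of nose in the frame of ladder above 0.019 m and angle between the x axis of pawl and the x axis of ladder, either way round below 0.15 rad), for 0.05 s.
2. with the pawl seated on the middle rung, the pawl is pressed on it with over 18 N (4 to 6.5 N at the sleeve) for 0.4 s (z of nose in the frame of ladder between -0.003 and 0.018 m and angle between the x axis of pawl and the x axis of ladder, either way round below 0.15 rad and contact force between pawl and anything else above 18 N), for 0.4 s.
At the end, for the whole second after the job is handed in: The pawl rests on the middle rung: nose 3 mm below to 18 mm above the ladder's origin (8 mm above the rung, wherever that is clamped), level within 0.15 rad, carrying the arm (over 3 N on the pawl), the arm at rest and let go (z of nose in the frame of ladder between -0.003 and 0.018 m and angle between the x axis of pawl and the x axis of ladder, either way round below 0.15 rad and contact force between pawl and anything else above 3 N and velocity of joint beam between -0.03 and 0.03 rad/s); the robot touches nothing.
It fails at once if the pawl is strained with over 46 N (some 20 N down at the sleeve beyond the arm's weight) (contact force between pawl and anything else above 46 N).
It fails at once if the ladder or its stop is strained with over 46 N (some 25 N up at the sleeve beyond the arm's weight) (contact force between ladder and anything else above 46 N).
It fails at once if the arm drops (falls faster than 0.5 rad/s, 0.19 m/s at the sleeve) (velocity of joint beam below -0.5 rad/s).
It fails at once if one of the things lying around is moved more than 20 mm (distance of any of mallet, grommet_a, grommet_b, cup, awl, dowel_a, dowel_b from where it was at the start of the episode above 0.02 m).
It also fails if it takes over 72 s, if anything falls off the work surface, if the arm or the gripper's body presses on something with over 40 N, if the wrist force passes 120 N, or if a joint passes its speed limit or range.

ROBOT

A 6-joint arm with a two-finger parallel gripper is mounted at the origin on the work surface. World frame = base frame: x ahead of the robot, y to its left, z up, the work surface at z = 0. Lengths are in m, angles in rad, forces in N, time in s.
With the tool pointing down it reaches from about 0.375 to 0.9 m from the base axis. Payload 3.1 kg.
Tool frame: the origin (TCP) lies between the finger pads; the fingertips stand 8 mm ahead of it and the grasp point (between the pads) lies 11 mm behind it; z points along the fingers, y is the line along which they close (so a half turn about z gives the same grasp; the last joint's range is limited). The gripper opens to 85 mm and grips with 20 to 120 N. Pads are 22 mm wide; open, the fingers measure 114 mm over their backs; the gripper's body (76 mm by 85 mm) begins 54 mm behind the grasp point. The pads swing forward as they close: fully open they stand 13 mm farther back than shut.
Start: joints at [-1.292, 0.527, 1.433, -0, 1.181, -0.178], TCP at [0.276, -0.561, 0.239] pointing down, gripper open.
Joint ranges: [-3.08, 3.08], [-0.75, 2.2], [0.22, 2.44], [-1.43, 4.57], [0, 2.65], [-2.85, 2.85]. Speed limits (rad/s): [2.79, 2.79, 3.14, 3.14, 3.14, 3.14].

INTERFACE

Orientations are given as a unit quaternion [x, y, z, w].
In Python, from station import readout, cams, sign_off gives the robot as it stands.
- The arm moves only by the tool send_rows, never from a script. Its argument "commands" is text: rows parted by semicolons, each of 5 numbers parted by spaces: the finger opening in mm, from 0 to 85.4, then the shift along the tool's x, y, z each as a share of 0.02 m, from -1 to 1, then the turn about the tool's z as a share of 4 degrees, from -1 to 1. In form: grip dx dy dz spin; .... A call has 1 to 20 rows; each row shifts and turns the commanded pose from where the row before left it, along the tool's axes as they then stand; what a row does not reach is not made up. A row lasts 1/12 s, in which the tool goes at most 41.7 mm and 7.16 degrees, less where a joint would pass 70% of its speed; a pose out of reach is approached as far as the arm can. A call with a number of a shift or a turn outside -1 to 1 is refused whole. A call with a gripper value outside its range is refused whole. The fingers move at their own pace and stop on an object; "grip_force" is the grip in N (left out, the last holds). Time passes only in rows, so rows that do not move let the fingers close. It gives the time, the measured TCP pose, the force, the opening and the grip force at its end, in the units of the state.
- readout.sense(): the state, without advancing time (a new reading comes with each control period).
- cams.snapshot(name): name is "scene" or "top"; returns a dict with "pixels" (480x640x3 uint8, red, green, blue), "intrinsics" (3x3 intrinsics, pixels), "eye" and "rotation" of the camera in the world. Camera axes: x right, y down, z forward; pixel columns grow to the right and rows downward; lengths in m; the calibration is good to about 2 mm. A picture is of the moment at which its call begins. There is no depth.
- sign_off(): hands the job in; it is judged then, once.
The state is a dict: "t": time; "q": joint angles; "qd": joint speeds; "tau": joint torques, N m; "tcp_pos": TCP position; "tool_rot": TCP orientation; "force": force on the tool from outside, world axes, zero at the start; "ft_torque": the same for the moment, N m; "finger_gap": opening from 0.0 (shut) to 1.0 (fully open); "gripper_force": force on a finger pad.
Only numpy, scipy, OpenCV 4.12 (cv2) and the standard library are available. Lean on these libraries where they do the work, as an engineer would, in place of code of your own. Each camera call takes 0.05 s, during which the arm holds its last target. There are 200 camera calls.

## Working session

There is one attempt and no reset: what is moved stays moved. The work goes in short steps, Python scripts to look and compute and a tool call to move; the robot and the scene stay as the last step left them, time stands still between calls to the robot, and variables do not carry over. Pictures are saved under pics/ and viewed, at most 10 in all, crops included, and the job is handed in when it is done.

Besides the shell and the picture viewer there is one more tool, called after "Request:" as name(argument=value, ...) on one line, values as JSON. send_rows: Moves the arm, as the interface text tells. Its arguments: {"type":"object","properties":{"commands":{"type":"string"},"grip_force":{"type":"number"}},"required":["commands"]}

```bash
mkdir -p pics
python3 - <<'E'
from station import readout, cams
import cv2, numpy as np
for n in ("scene","top"):
    s=cams.snapshot(n); cv2.imwrite(f"pics/{n}0.png",s["pixels"][:,:,::-1])
    print(n,np.round(s["intrinsics"],1).tolist(),np.round(s["eye"],3),np.round(s["rotation"],3).tolist())
print(readout.sense())
E
```

```text
scene [[457.8, 0.0, 322.3], [0.0, 457.8, 241.4], [0.0, 0.0, 1.0]] [0.872 0.435 0.654] [0.279, 0.887, -0.352, -0.104]
top [[459.9, 0.0, 323.5], [0.0, 459.9, 243.3], [0.0, 0.0, 1.0]] [0.496 0.013 0.798] [-0.699, 0.711, -0.034, 0.07]
{'t': 0.1, 'q': array([-1.29151151e+00,  5.28389707e-01,  1.43377568e+00, -6.79786404e-06,
        1.18139924e+00, -1.78498362e-01]), 'qd': array([-0.0001904 , -0.00097821, -0.00151187,  0.00053946, -0.00233414,
        0.00010207]), 'tau': array([ 2.33994851e-04, -4.43304133e+01, -1.78586751e+01, -1.81058290e-04,
        3.90091198e-03,  8.86899045e-06]), 'tcp_pos': array([ 0.27607497, -0.56001975,  0.23842083]), 'tool_rot': array([ 9.73917723e-01,  2.26899311e-01, -5.28053078e-05, -9.84577980e-04]), 'force': array([ 0.19442235, -0.24755157, -0.18076014]), 'ft_torque': array([-0.00890244,  0.017503  , -0.0508554 ]), 'gripper_force': 0.0, 'finger_gap': 0.9987624774942214}
```

View pics/scene0.png

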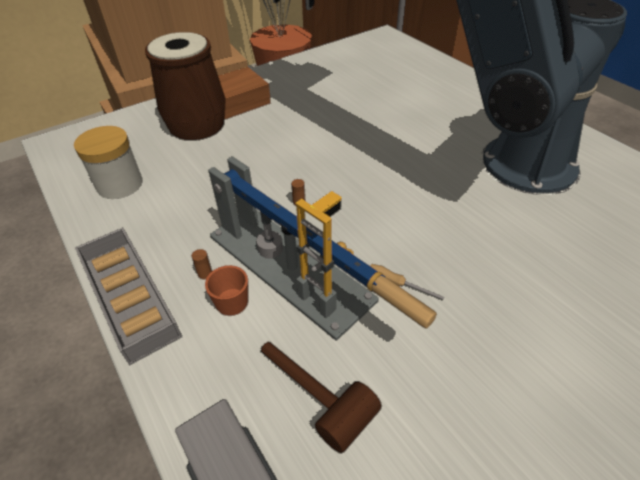

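View pics/top0.png

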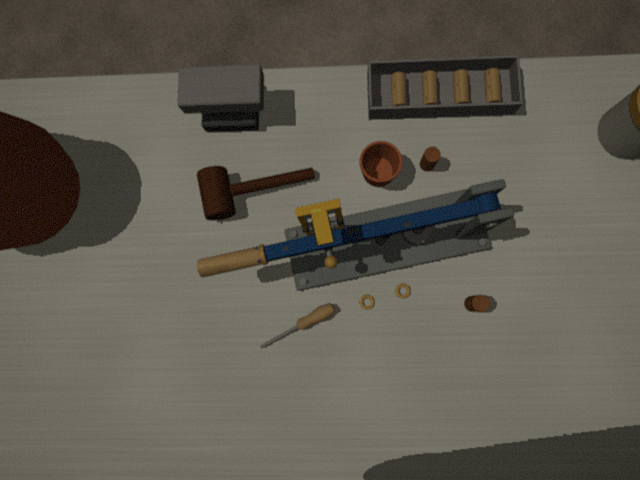

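The scene view shows the blue arm running to its sleeve at about (405,300). In the top view the sleeve spans roughly (200,267) to (265,254), the hinge posts are near (490,200), and the ladder is near (320,222). I'll measure the sleeve axis from colour masks.

```bash
cat > h.py <<'E'
import numpy as np, cv2
from scipy.spatial.transform import Rotation as R
def rot(s):
    r=np.array(s["rotation"]); return r if r.shape==(3,3) else R.from_quat(r).as_matrix()
def ray(s,uv,z):
    d=rot(s)@np.linalg.solve(s["intrinsics"],[uv[0],uv[1],1.]); e=np.array(s["eye"])
    return e+d*(z-e[2])/d[2]
def proj(s,p):
    c=s["intrinsics"]@(rot(s).T@(np.array(p)-s["eye"])); return c[:2]/c[2]
def blob(m,near):
    n,l,st,c=cv2.connectedComponentsWithStats(m.astype(np.uint8))
    k=l[near[1],near[0]]; return l==k, st[k], c[k]
E
python3 - <<'E'
from station import readout, cams
from h import *
s=cams.snapshot("top"); hsv=cv2.cvtColor(s["pixels"],cv2.COLOR_RGB2HSV)
print(hsv[261,232],hsv[225,400],hsv[250,290])
H,S,V=[hsv[...,i].astype(int) for i in range(3)]
m,st,c=blob((H<25)&(S>90)&(V>60),(232,261)); print("sleeve",st,c)
y,x=np.nonzero(m); box=cv2.minAreaRect(np.c_[x,y].astype(np.float32)); print(box)
b=(H>100)&(H<125)&(S>150)&(V>40); b[:180]=0;b[290:]=0
y,x=np.nonzero(b); print(len(x),x.min(),x.max())
W=np.array([ray(s,(u,v),.14)[:2] for u,v in zip(x,y)])
vx=cv2.fitLine(W.astype(np.float32),cv2.DIST_HUBER,0,.01,.01).ravel(); print("blue line",vx, np.degrees(np.arctan2(vx[1],vx[0])))
g=ray(s,c,.137); print("sleeve centre",g)
for i in cv2.boxPoints(box): print(i,ray(s,i,.13).round(3))
q=cams.snapshot("scene"); print("scene proj", proj(q,g))
t=readout.sense(); print(R.from_quat(t["tool_rot"]).as_matrix().round(3))
E
```

```text
[ 17 126 117] [106 167  67] [103 202  62]
sleeve [ 197  245   69   32 1163] [230.63972485 261.10146174]
((230.4206085205078, 260.6214904785156), (18.848196029663086, 68.4470443725586), 78.15792083740234)
2427 264 498
blue line [ 0.20311078 -0.9791558   0.61840576 -0.05146902] -78.28107
sleeve centre [0.57064802 0.18256168 0.137     ]
[194.99152 258.42114] [0.576 0.238 0.13 ]
[261.98178 244.37479] [0.595 0.138 0.13 ]
[265.8497  262.82184] [0.568 0.132 0.13 ]
[198.85944 276.8682 ] [0.549 0.231 0.13 ]
scene proj [402.23442503 295.46204246]
[[ 0.897  0.442 -0.   ]
 [ 0.442 -0.897  0.001]
 [ 0.    -0.001 -1.   ]]
```

Request:
send_rows(commands="85 0 0 -0.15 -1;85 0 0 -0.15 -1;85 0 0 -0.15 -1;85 0 0 -0.15 -1;85 0 0 -0.15 -1;85 0 0 -0.15 -1;85 0 0 -0.15 -1;85 0 0 -0.15 -1;85 0 0 -0.15 -1;85 0 0 -0.15 -1;85 0 0 -0.15 -1;85 0 0 -0.15 -1;85 0 0 -0.15 -1;85 0 0 -0.15 -1;85 0 0 -0.15 -1;85 0 0 -0.15 -1;85 0 0 -0.15 -1;85 0 0 -0.15 -1;85 0 0 -0.15 -0.8;85 0 0 0 0")

```text
t: 1.87
tcp_pos: [0.2763, -0.5608, 0.2967]
tool_rot: [0.633, 0.774, -0.0, 0.0]
force: [0.6, -0.2, -0.2]
finger_gap: 1.0
gripper_force: 0.0
```

```bash
cat > d.py <<'E'
from station import readout
from h import *
def delta(target):
    t=readout.sense(); M=R.from_quat(t["tool_rot"]).as_matrix()
    print("t",t["t"],"tcp",t["tcp_pos"].round(4),"xaxis",M[:,0].round(3),np.degrees(np.arctan2(M[1,0],M[0,0])).round(1),"shift mm",(M.T@(np.array(target)-t["tcp_pos"])*1000).round(1),"F",t["force"].round(2),"gap",round(t["finger_gap"],3))
if __name__=="__main__":
    import sys; delta([float(v) for v in sys.argv[1:4]])
E
python3 d.py .572 .184 .296
```

```text
t 1.8667 tcp [ 0.2763 -0.5608  0.2967] xaxis [-0.199  0.98  -0.001] 101.5 shift mm [6.71e+02 4.38e+02 2.00e-01] F [ 0.63 -0.17 -0.25] gap 1.0
```

Request:
send_rows(commands="85 1 0.6 0 0;85 1 0.6 0 0;85 1 0.6 0 0;85 1 0.6 0 0;85 1 0.6 0 0;85 1 0.6 0 0;85 1 0.6 0 0;85 1 0.6 0 0;85 1 0.6 0 0;85 1 0.6 0 0;85 1 0.6 0 0;85 1 0.6 0 0;85 1 0.6 0 0;85 1 0.6 0 0;85 1 0.6 0 0;85 1 0.6 0 0;85 1 0.6 0 0;85 1 0.6 0 0;85 1 0.6 0 0;85 1 0.6 0 0")

```text
t: 3.53
tcp_pos: [0.4323, -0.1198, 0.2962]
tool_rot: [0.634, 0.773, -0.0, -0.0]
force: [-0.1, -0.7, -0.4]
finger_gap: 0.996
gripper_force: 0.0
```

Request:
send_rows(commands="85 1 0.7 0 0;85 1 0.7 0 0;85 1 0.7 0 0;85 1 0.7 0 0;85 1 0.7 0 0;85 1 0.7 0 0;85 1 0.7 0 0;85 1 0.7 0 0;85 1 0.7 0 0;85 1 0.7 0 0;85 1 0.7 0 0;85 1 0.7 0 0;85 1 0.7 0 0;85 0.5 0.7 0 0;85 0 0 0 0;85 0 0 0 0;85 0 0 0 0")

```text
t: 4.95
tcp_pos: [0.5701, 0.182, 0.2958]
tool_rot: [0.633, 0.774, -0.001, -0.0]
force: [0.5, 0.2, -0.4]
finger_gap: 0.998
gripper_force: 0.0
```

```bash
python3 d.py .572 .184 .119
python3 - <<'E'
from station import cams
import cv2
for n in ("scene","top"):
    s=cams.snapshot(n); cv2.imwrite(f"pics/{n}1.png",s["pixels"][:,:,::-1])
E
```

```text
t 4.95 tcp [0.5701 0.182  0.2958] xaxis [-0.197  0.98  -0.   ] 101.4 shift mm [  1.7   2.6 176.8] F [ 0.45  0.19 -0.41] gap 0.998
```

View pics/scene1.png

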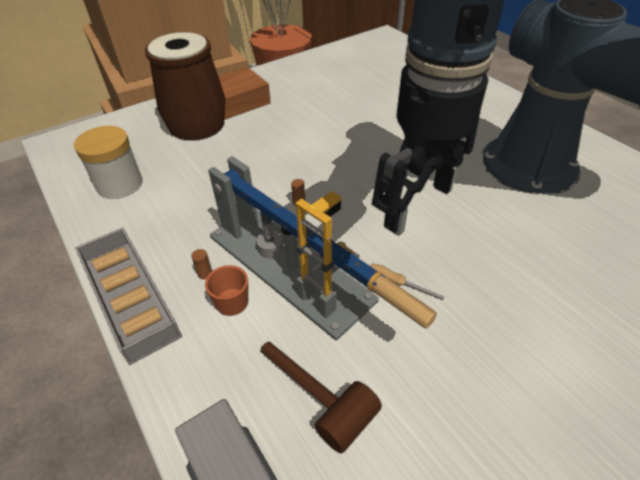

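The gripper hangs over the sleeve, with its fingers at (393,220) and (445,185), straddling it as planned. I'll descend next.

Request:
send_rows(commands="85 0.08 0.13 0.8 0;85 0 0 1 0;85 0 0 1 0;85 0 0 1 0;85 0 0 1 0;85 0 0 1 0;85 0 0 1 0;85 0 0 0.9 0;85 0 0 0.7 0;85 0 0 0.4 0;85 0 0 0 0;85 0 0 0 0")

```text
t: 6.05
tcp_pos: [0.5731, 0.1841, 0.1205]
tool_rot: [0.634, 0.774, -0.0, -0.0]
force: [0.7, -0.4, 0.1]
finger_gap: 0.997
gripper_force: 0.0
```

```bash
python3 d.py .572 .184 .119
python3 - <<'E'
from station import cams
import cv2
for n in ("scene","top"):
    s=cams.snapshot(n); cv2.imwrite(f"pics/{n}2.png",cv2.resize(s["pixels"][150:390,250:570,::-1],None,fx=2,fy=2) if n=="scene" else s["pixels"][:,:,::-1])
E
```

```text
t 6.05 tcp [0.5731 0.1841 0.1205] xaxis [-0.197  0.98  -0.   ] 101.4 shift mm [ 0.2 -1.1  1.5] F [ 0.65 -0.43  0.06] gap 0.997
```

View pics/scene2.png

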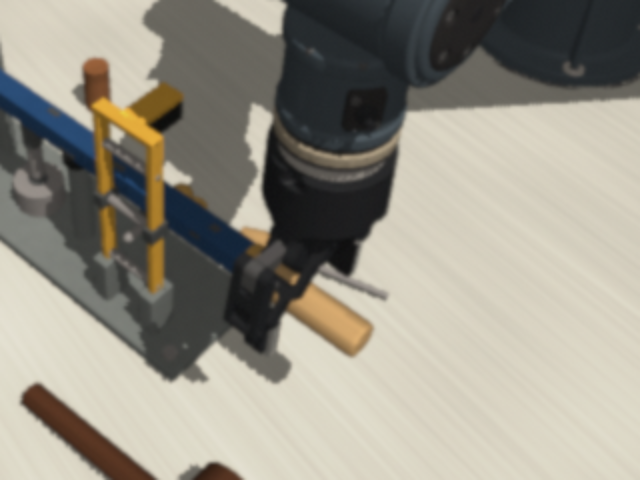

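The sleeve passes between the open fingers, its free end at crop (355,335). I'll close gently.

Request:
send_rows(commands="60 0 0 0 0;40 0 0 0 0;34 0 0 0 0;30 0 0 0 0;26 0 0 0 0;20 0 0 0 0;20 0 0 0 0;20 0 0 0 0;20 0 0 0 0;20 0 0 0 0", grip_force=30)

```text
t: 6.98
tcp_pos: [0.5709, 0.1843, 0.1206]
tool_rot: [0.633, 0.774, -0.002, -0.001]
force: [-3.9, -1.2, 5.2]
finger_gap: 0.319
gripper_force: 29.5
```

Request:
send_rows(commands="20 0 -0.1 -0.1 0;20 0 0 -0.15 0;20 0 0 -0.25 0;20 -0.01 0 -0.25 0;20 -0.01 0 -0.25 0;20 -0.02 0 -0.25 0;20 -0.02 0 -0.25 0;20 -0.02 0 -0.25 0;20 -0.02 0 -0.25 0;20 0 0 0 0;20 0 0 0 0")

```text
t: 7.9
tcp_pos: [0.5714, 0.182, 0.1606]
tool_rot: [0.633, 0.774, -0.0, 0.0]
force: [0.1, -1.5, -6.6]
finger_gap: 0.316
gripper_force: 30.0
```

```bash
python3 d.py .572 .184 .119
python3 - <<'E'
from station import cams
import cv2
s=cams.snapshot("scene"); cv2.imwrite("pics/scene3.png",cv2.resize(s["pixels"][150:350,200:460,::-1],None,fx=3,fy=3,interpolation=cv2.INTER_CUBIC))
E
```

```text
t 7.9 tcp [0.5714 0.182  0.1606] xaxis [-0.198  0.98  -0.   ] 101.4 shift mm [ 1.8  1.  41.6] F [ 0.07 -1.48 -6.57] gap 0.316
```

View pics/scene3.png

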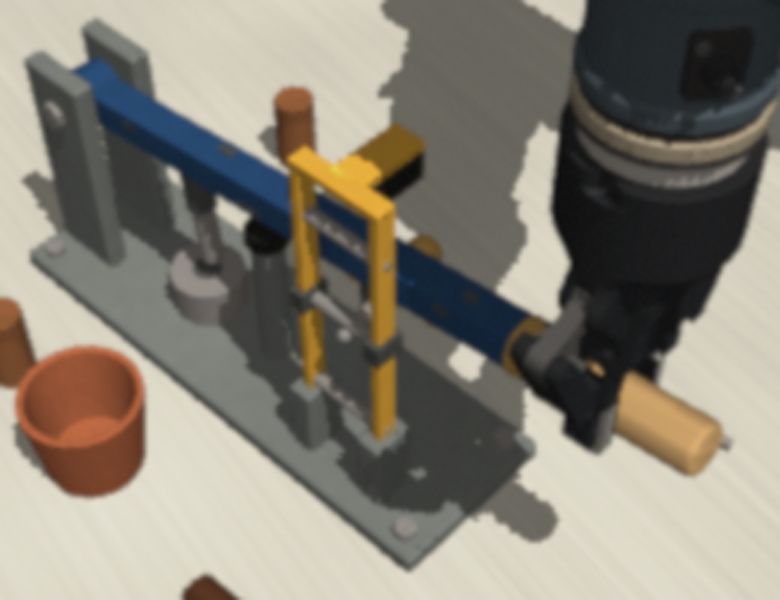

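The arm hangs in the grip at about 6.6 N. The nose is at the middle rung, near crop (340,325). I'll keep raising it.

Request:
send_rows(commands="20 -0.03 0 -0.25 0;20 -0.03 0 -0.25 0;20 -0.035 0 -0.25 0;20 -0.04 0 -0.25 0;20 -0.045 0 -0.25 0;20 -0.045 0 -0.25 0;20 -0.05 0 -0.25 0;20 -0.05 0 -0.25 0;20 -0.055 0 -0.2 0;20 -0.055 0 -0.15 0;20 0 0 0 0;20 0 0 0 0;20 0 0 0 0")

```text
t: 9.03
tcp_pos: [0.5729, 0.1742, 0.2072]
tool_rot: [0.633, 0.774, 0.0, -0.0]
force: [-1.0, 2.7, -5.2]
finger_gap: 0.317
gripper_force: 31.0
```

```bash
python3 d.py .572 .184 .2125
python3 - <<'E'
from station import cams
import cv2
s=cams.snapshot("scene"); cv2.imwrite("pics/scene4.png",cv2.resize(s["pixels"][150:350,200:460,::-1],None,fx=3,fy=3,interpolation=cv2.INTER_CUBIC))
E
```

```text
t 9.0333 tcp [0.5729 0.1742 0.2072] xaxis [-0.198  0.98   0.001] 101.4 shift mm [ 9.8  1.  -5.3] F [-0.98  2.74 -5.18] gap 0.317
```

View pics/scene4.png

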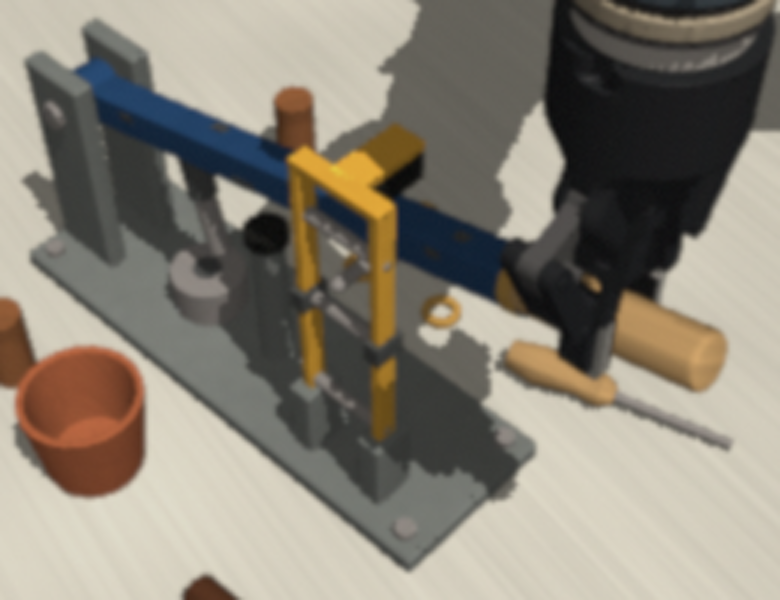

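The nose, near crop (345,280), is just clearing the middle rung. I'll go up about 5 mm more, still below the stop.

Request:
send_rows(commands="20 -0.04 0 -0.1 0;20 -0.03 0 -0.1 0;20 0 0 -0.05 0;20 0 0 0 0;20 0 0 0 0;20 0 0 0 0")

```text
t: 9.58
tcp_pos: [0.5732, 0.1729, 0.2123]
tool_rot: [0.633, 0.774, 0.0, -0.001]
force: [-2.0, 3.6, -3.7]
finger_gap: 0.313
gripper_force: 31.0
```

```bash
python3 d.py .572 .184 .2125
python3 - <<'E'
from station import cams
import cv2
s=cams.snapshot("scene"); cv2.imwrite("pics/scene5.png",cv2.resize(s["pixels"][200:300,280:380,::-1],None,fx=6,fy=6,interpolation=cv2.INTER_CUBIC))
E
```

```text
t 9.5833 tcp [0.5732 0.1729 0.2123] xaxis [-0.198  0.98   0.001] 101.4 shift mm [11.1  1.  -0.2] F [-2.04  3.6  -3.72] gap 0.313
```

View pics/scene5.png

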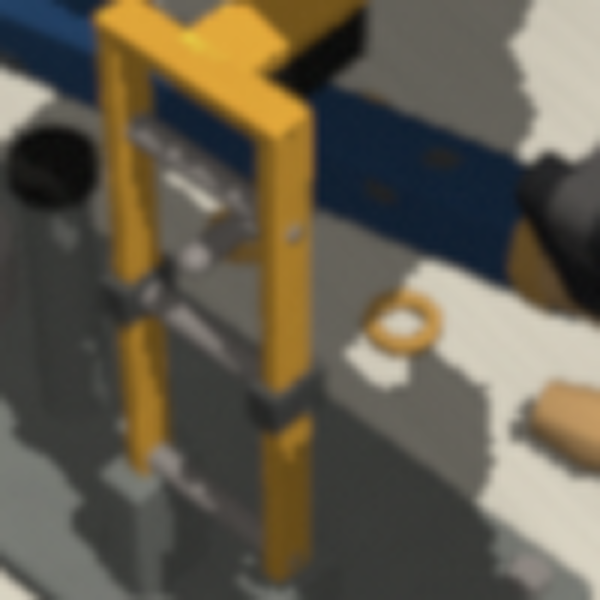

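Run:
```python
from station import cams
from h import *
s=cams.snapshot("scene"); a=np.array([-.2,.98,0]);x=np.array([.98,.2,0]);h=np.array([.572,.184,.13])-.385*a
crop=lambda p:((proj(s,p)-[280,200])*6).round().astype(int)
ladz=.128
for lx in (-.03,-.02,.02,.03,.04,.05):  # ladder plane at x offset
    L=h+.24*a+lx*x; L[2]=ladz
    print(lx,"rungs",[crop(L+[0,0,z]) for z in (-.06,0,.066)],"pivot/nose level",crop(L+[0,0,.0375]-.028*x),crop(L+[0,0,.0375]),"ball",crop(L+[0,0,.0375]-.058*x))
```

```text
-0.03 rungs [array([353, 374]), array([356, 227]), array([359,  42])] pivot/nose level [431  70] [358 125] ball [506  13]
-0.02 rungs [array([328, 394]), array([330, 247]), array([332,  62])] pivot/nose level [405  89] [331 145] ball [481  31]
0.02 rungs [array([228, 477]), array([223, 330]), array([218, 147])] pivot/nose level [298 170] [220 229] ball [379 109]
0.03 rungs [array([202, 498]), array([196, 352]), array([188, 169])] pivot/nose level [271 191] [192 251] ball [352 129]
0.04 rungs [array([176, 520]), array([168, 374]), array([158, 191])] pivot/nose level [243 212] [163 273] ball [326 149]
0.05 rungs [array([149, 542]), array([140, 396]), array([128, 213])] pivot/nose level [215 234] [133 296] ball [298 170]
```

Run:
```python
from station import cams
from h import *
s=cams.snapshot("scene"); t=cams.snapshot("top")
for uv in ((367,302),(403,290)): print("grommet",(proj(s,ray(t,uv,.003))).round(1))
a=np.array([-.2,.98,0]);x=np.array([.98,.2,0]);h=np.array([.572,.184,.13])-.385*a
L=h+.24*a+.028*x; L[2]=.128; P=L+[0,0,.0375]-.028*x
for ang in (0,.4,.8):
    d=np.cos(ang)*x-np.sin(ang)*np.array([0,0,1]); print(ang,[proj(s,P+k*d).round(1) for k in (-.03,0,.028,.035)])
im=s["pixels"][220:260,290:340,::-1]
cv2.imwrite("pics/scene6.png",cv2.convertScaleAbs(cv2.resize(im,None,fx=15,fy=15,interpolation=cv2.INTER_CUBIC),alpha=1.5))
```

```text
grommet [346.7 252.3]
grommet [319.9 237.4]
0 [array([339.6, 220.8]), array([326.1, 231.1]), array([312.9, 241.1]), array([309.5, 243.7])]
0.4 [array([338.7, 216.1]), array([326.1, 231.1]), array([314.2, 245.3]), array([311.1, 248.9])]
0.8 [array([335.7, 213.6]), array([326.1, 231.1]), array([317.2, 247.2]), array([315. , 251.2])]
```

View pics/scene6.png

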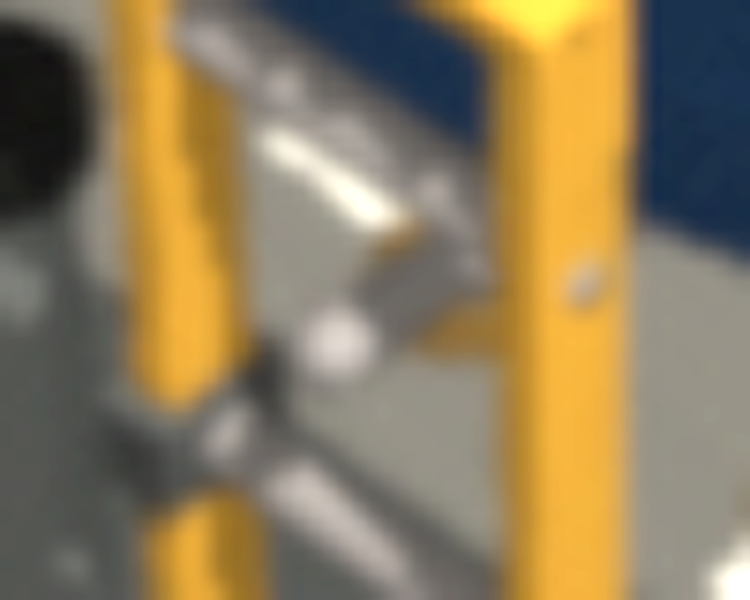

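The pawl's bright tip is at about (312,243) in the full image. Its line matches the predicted level pose, and it is clear above the middle rung. I'll lower it gently.

Request:
send_rows(commands="20 0.05 0 0.1 0;20 0.05 0 0.15 0;20 0.05 0 0.2 0;20 0.045 0 0.2 0;20 0.045 0 0.2 0;20 0.04 0 0.2 0;20 0.04 0 0.2 0;20 0.04 0 0.15 0;20 0 0 0 0;20 0 0 0 0")

```text
t: 10.62
tcp_pos: [0.572, 0.1787, 0.184]
tool_rot: [0.633, 0.774, -0.001, 0.0]
force: [-1.6, -0.9, -4.4]
finger_gap: 0.32
gripper_force: 30.8
```

Request:
send_rows(commands="20 0.02 0 0.1 0;20 0.02 0 0.1 0;20 0.02 0 0.1 0;20 0.02 0 0.1 0;20 0 0 0 0;20 0 0 0 0")

```text
t: 11.12
tcp_pos: [0.5718, 0.1801, 0.1765]
tool_rot: [0.633, 0.774, -0.001, 0.0]
force: [-3.4, -4.2, -2.6]
finger_gap: 0.315
gripper_force: 30.9
```

Request:
send_rows(commands="20 -0.06 0.05 0.05 0;20 0 0.05 0.05 0;20 0 0 0 0;20 0 0 0 0")

```text
t: 11.45
tcp_pos: [0.5718, 0.1802, 0.1754]
tool_rot: [0.633, 0.774, -0.001, -0.002]
force: [-7.6, -2.6, 4.7]
finger_gap: 0.32
gripper_force: 31.6
```

Request:
send_rows(commands="20 0 0 0.05 0;20 0 0 0.05 0;20 0 0 0 0;20 0 0 0 0")

```text
t: 11.78
tcp_pos: [0.5718, 0.1803, 0.1747]
tool_rot: [0.633, 0.774, -0.001, -0.001]
force: [-10.6, -3.1, 10.0]
finger_gap: 0.314
gripper_force: 32.2
```

Request:
send_rows(commands="20 0 0 0.05 0;20 0 0 0.05 0;20 0 0 0 0;20 0 0 0 0")

```text
t: 12.12
tcp_pos: [0.5718, 0.1804, 0.1739]
tool_rot: [0.633, 0.774, -0.001, -0.001]
force: [-10.7, -3.5, 16.5]
finger_gap: 0.315
gripper_force: 32.8
```

Seated: the force has reversed to a downward push, now 16 N. I'll ease back to about 10 N, relieve the side load and hold for a second.

Request:
send_rows(commands="20 0 -0.1 -0.06 0;20 0 -0.1 -0.04 0;20 0 0 0 0;20 0 0 0 0;20 0 0 0 0")

```text
t: 12.53
tcp_pos: [0.5718, 0.1803, 0.1749]
tool_rot: [0.633, 0.774, 0.002, 0.001]
force: [-2.9, 0.3, 9.2]
finger_gap: 0.319
gripper_force: 32.0
```

Request:
send_rows(commands="20 0 0 0 0;20 0 0 0 0;20 0 0 0 0;20 0 0 0 0;20 0 0 0 0;20 0 0 0 0;20 0 0 0 0;20 0 0 0 0;20 0 0 0 0;20 0 0 0 0;20 0 0 0 0;20 0 0 0 0;20 0 0 0 0")

```text
t: 13.62
tcp_pos: [0.5718, 0.1803, 0.1749]
tool_rot: [0.633, 0.774, 0.002, 0.001]
force: [-3.7, 0.4, 8.4]
finger_gap: 0.312
gripper_force: 32.0
```

```bash
python3 d.py .572 .184 .2125
python3 - <<'E'
from station import cams
import cv2
s=cams.snapshot("scene"); cv2.imwrite("pics/scene7.png",cv2.convertScaleAbs(cv2.resize(s["pixels"][215:275,290:350,::-1],None,fx=10,fy=10,interpolation=cv2.INTER_CUBIC),alpha=1.5))
E
```

```text
t 13.6167 tcp [0.5718 0.1803 0.1749] xaxis [-0.198  0.98   0.001] 101.4 shift mm [  3.6   1.2 -37.6] F [-3.72  0.36  8.42] gap 0.312
```

View pics/scene7.png

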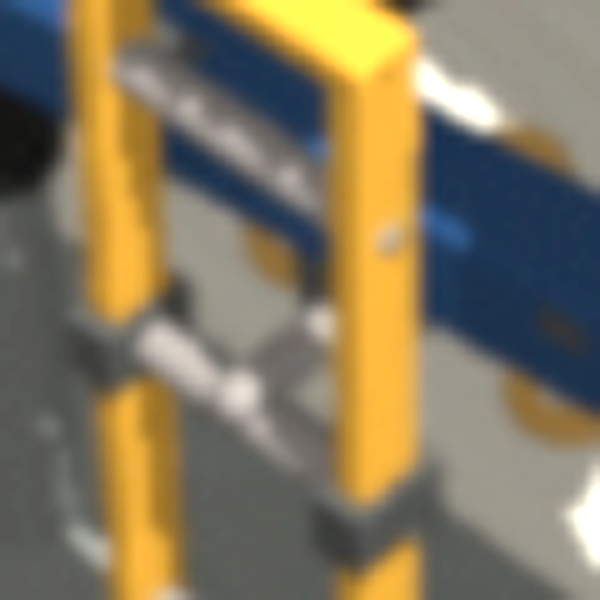

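The pawl's tip, at crop (240,390), lies on the middle rung and is level. I'll bear down a touch more to get the full 10 N, hold a second, then unload.

Request:
send_rows(commands="20 0 0 0.04 0;20 0 0 0 0;20 0 0 0 0;20 0 0 0 0;20 0 0 0 0;20 0 0 0 0;20 0 0 0 0;20 0 0 0 0;20 0 0 0 0;20 0 0 0 0;20 0 0 0 0;20 0 0 0 0;20 0 0 0 0;20 0 0 0 0")

```text
t: 14.83
tcp_pos: [0.5718, 0.1803, 0.1746]
tool_rot: [0.633, 0.774, 0.002, 0.001]
force: [-4.2, -0.4, 11.0]
finger_gap: 0.316
gripper_force: 32.2
```

Request:
send_rows(commands="20 0 0 -0.06 0;20 0 0 -0.06 0;20 0 0 0 0;20 0 0 0 0;20 0 0 0 0")

```text
t: 15.25
tcp_pos: [0.5717, 0.1802, 0.1752]
tool_rot: [0.633, 0.774, 0.002, 0.001]
force: [-1.1, 1.5, 6.1]
finger_gap: 0.314
gripper_force: 31.8
```

Request:
send_rows(commands="20 0 -0.02 -0.06 0;20 0 0 -0.04 0;20 0 0 0 0;20 0 0 0 0")

```text
t: 15.58
tcp_pos: [0.5717, 0.18, 0.1761]
tool_rot: [0.633, 0.774, 0.002, 0.001]
force: [4.4, 2.4, -0.3]
finger_gap: 0.314
gripper_force: 31.2
```

Request:
send_rows(commands="29 0 0 0 0;32 0 0 0 0;36 0 0 0 0;44 0 0 0 0;55 0 0 0 0;70 0 0 0 0;85 0 0 0 0;85 0 0 0 0;85 0 0 0 0;85 0 0 0 0")

```text
t: 16.42
tcp_pos: [0.5696, 0.1793, 0.1759]
tool_rot: [0.633, 0.774, -0.0, -0.0]
force: [-0.2, 0.7, -0.1]
finger_gap: 0.992
gripper_force: 0.0
```

Released with no load on the tool. I'll retreat straight up.

Request:
send_rows(commands="85 0 0 -0.3 0;85 0 0 -0.6 0;85 0 0 -0.8 0;85 0 0 -0.8 0;85 0 0 -0.8 0;85 0 0 -0.8 0;85 0 0 -0.5 0;85 0 0 0 0;85 0 0 0 0;85 0 0 0 0")

```text
t: 17.25
tcp_pos: [0.569, 0.1792, 0.2671]
tool_rot: [0.633, 0.774, -0.001, -0.001]
force: [-0.7, 0.7, 0.8]
finger_gap: 0.999
gripper_force: 0.0
```

```bash
python3 d.py .572 .184 .2125
python3 - <<'E'
from station import cams
import cv2
s=cams.snapshot("scene"); cv2.imwrite("pics/scene8.png",cv2.resize(s["pixels"][150:350,200:460,::-1],None,fx=3,fy=3,interpolation=cv2.INTER_CUBIC))
E
```

```text
t 17.25 tcp [0.569  0.1792 0.2671] xaxis [-0.198  0.98   0.   ] 101.4 shift mm [ 4.1  4.  54.6] F [-0.7   0.7   0.77] gap 0.999
```

View pics/scene8.png

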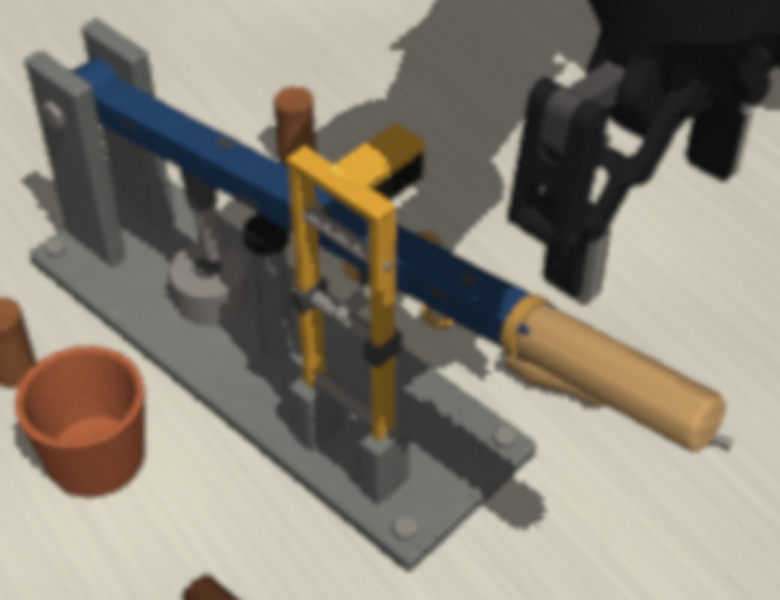

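The arm is parked on the middle rung, with the pawl at crop (345,315). The gripper is clear of the sleeve and nothing around it has moved.

```bash
python3 -c "
from station import sign_off
print(sign_off())"
```

```text
the job is handed in; nothing more can be done
None
```

The job is handed in, no verdict was returned: the arm is parked with its pawl level on the middle rung, it held about 11 N down on the sleeve for a second (16.5 N briefly while seating), and the gripper is clear.

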